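# Put a used syringe in the sharps box

### The arm

A 6-joint arm with a two-finger parallel gripper is mounted at the origin on the work surface. World frame = base frame: x ahead of the robot, y to its left, z up, the work surface at z = 0. Lengths are in m, angles in rad, forces in N, time in s.
With the tool pointing down it reaches from about 0.225 to 0.725 m from the base axis. Payload 3.1 kg.
Tool frame: the origin (TCP) lies where the fingers leave the gripper's body, on its centre line; the fingertips stand 73 mm ahead of it and the grasp point (between the pads) lies 54 mm ahead of it (tcp_to_grasp is the distance from the TCP to the grasp point, in m); z points along the fingers, y is the line along which they close (so a half turn about z gives the same grasp; the last joint's range is limited). The gripper opens to 85 mm and grips with 20 to 120 N. Pads are 22 mm wide; open, the fingers measure 114 mm over their backs; the gripper's body (76 mm by 85 mm) begins 54 mm behind the grasp point. The pads swing forward as they close: fully open they stand 13 mm farther back than shut.
Start: joints at [1.105, 0.048, 0.099, 1.622, 0, 1.443], TCP at [0.174, 0.495, 0.304] pointing down, gripper open.
Joint ranges: [-2.91, 2.91], [-0.99, 1.94], [-1.21, 1.42], [-2.12, 2.29], [-1.49, 1.47], [-3.14, 3.14]. Speed limits (rad/s): [2.79, 2.79, 3.14, 3.14, 3.14, 3.14].

### API

Orientations are given as a unit quaternion [w, x, y, z].
In Python, from plant import * gives the robot as it stands.
- The arm moves only by the tool move_arm, never from a script. Its argument "deltas" is a list of rows, each a list of 7 numbers: the opening, from -1 (shut) to 1 (fully open), then the shift along the world's x, y, z in m, then the turn, a rotation vector about the world's x, y, z in degrees. In form: [[hand, tx, ty, tz, rx, ry, rz], ...]. A call has 1 to 20 rows; each row is the pose to reach, as a shift and turn from the pose commanded when the call began; what a row does not reach only later rows make up. A row lasts 1/12 s, in which the tool goes at most 41.7 mm and 7.16 degrees, less where a joint would pass 70% of its speed; a pose out of reach is approached as far as the arm can. A call with a gripper value outside its range is refused whole. The fingers move at their own pace and stop on an object; "force" is the grip in N (left out, the last holds). Time passes only in rows, so rows that repeat a pose let the fingers close. It gives the time, the measured TCP pose, the force, the opening and the grip force at its end, in the units of the state.
- get_obs(): the state, without advancing time (a new reading comes with each control period).
- read_camera(name): name is "scene" or "top"; returns (picture, depth): 384x512x3 uint8, red, green, blue; 384x512 float32, m along the optical axis (not along the pixel's ray), 0 where there is no reading.
- camera_info(name): a dict with "fx", "fy", "cx", "cy" (pixels), "xyz" and "rotation" of the camera in the world. Camera axes: x right, y down, z forward; pixel columns grow to the right and rows downward; lengths in m; the calibration is good to about 2 mm. A picture is of the moment at which its call begins. camera_info takes no time and is no camera call.
- close_job(): hands the job in; it is judged then, once.
The state is a dict: "t": time; "joint_positions": joint angles; "qd": joint speeds; "effort": joint torques, N m; "position": TCP position; "ee_rot": TCP orientation; "wrist_force": force on the tool from outside, world axes, zero at the start; "moment": the same for the moment, N m; "opening": opening from 0.0 (shut) to 1.0 (fully open); "finger_force": force on a finger pad.
Only numpy, scipy, OpenCV 4.12 (cv2) and the standard library are available. Lean on these libraries where they do the work, as an engineer would, in place of code of your own. Each camera call takes 0.05 s, during which the arm holds its last target. There are 200 camera calls.

### The job

Get rid of the used syringe on the instrument tray: slide the sharps box's flush lid all the way open by pressing down on it with the fingertips and dragging it, drop the syringe through the opening into the box, then slide the lid fully shut again. Keep the fingers out of the box, and leave the mirror, the forceps and the jar where they are.

Things in the scene. Friction and masses are not known exactly. Their poses are not given: they have to be found in the camera images.
- sharps_box: White plastic sharps box in a steel cradle screwed to the worktop (it cannot shift): 176 mm (x) by 184 mm (y), 150 mm high. Origin: centre of its underside, on the worktop; z up; +x is the way the lid slides to open. The lid's top and the frames at both x ends are level, 147 mm above the worktop; side rails (|y| above 74 mm) stand 3 mm higher and overlap the lid. Empty inside, 140 mm deep.
- lid_top (a point): Centre of the top face of the box's lid: flat grey plate, 76 mm (box x) by 148 mm bare between the rails, no handle, only faint ribs. Moves with the lid; axes as the box's. Shut: at box x = -38.5 mm; fully open: +33.5 mm. It takes about 2 N to slide and stays where left; fingertips pressing its middle with 8 to 15 N have friction enough to drag it. It does not sink.
- lid (a joint): How far the lid is open, m: 0 fully shut (stop), 0.072 fully open (stop, opening clear). It starts shut or up to 8 mm ajar.
- box_opening (a point): Centre of the opening that the lid covers, fixed to the box (box x = -39.5 mm), at the height of the lid's top face (147 mm above the worktop). Axes as the box's: the opening is 67 mm along x by 148 mm along y.
- syringe_mid (a point): Used plastic syringe with its needle capped, lying on the tray: 120 mm long along its x (thumb disc at -x, grey needle cap at +x). This point is half-way along, on the axis, 9 mm above what it lies on. The barrel, 18 mm across, runs from x = -42 to +24 mm: grip it there, across its y. A flat finger flange, 34 mm along y and 18 mm high, is at x = -42 mm. 25 g.
- tray: Bright metal instrument tray, 200 mm (its x) by 300 mm (its y), fixed in place. Origin: centre of its underside, on the worktop. Its floor is 3 mm thick, its rim 14 mm high. The syringe lies in its +y half, the two instruments in its -y half.
- mirror: Steel mouth mirror, 165 mm long along its x, 7 mm thick handle, 22 mm round head at +x, lying on the tray. Leave alone.
- forceps: Steel dental forceps, 165 mm long along its x, 50 mm wide, 12 mm thick, lying on the tray. Leave alone.
- jar: Amber glass jar, 48 mm across, 55 mm high, standing between the tray and the sharps box. Origin: centre of its underside. Leave alone.
Mind the look-alikes: they are no part of the job. Of the things that look like the part that bears syringe_mid, the middle-sized one is meant.

How it is judged:
On the way, in this order (a step that is already met when the one before it is completed fails the run):
1. the lid is slid open (65 mm or more) (value of joint lid above 0.065 m), for 0.2 s.
2. the syringe lies in the box, let go (x of syringe_mid in the frame of sharps_box between -0.086 and 0.086 m and y of syringe_mid in the frame of sharps_box between -0.09 and 0.09 m and z of syringe_mid in the frame of sharps_box between 0 and 0.135 m and contact force between the fingers and syringe below 0.05 N), for 0.2 s.
At the end, for the whole second after the job is handed in: The lid is fully shut (within 3 mm) and the syringe lies still inside the sharps box, below the lid (value of joint lid below 0.003 m and x of syringe_mid in the frame of sharps_box between -0.086 and 0.086 m and y of syringe_mid in the frame of sharps_box between -0.09 and 0.09 m and z of syringe_mid in the frame of sharps_box between 0 and 0.135 m and linear speed of syringe below 0.05 m/s); the robot touches nothing.
It fails at once if the fingers reach more than about 15 mm down into the box's opening (x of the grasp point in the frame of sharps_box between -0.08 and 0 m and y of the grasp point in the frame of sharps_box between -0.078 and 0.078 m and z of the grasp point in the frame of sharps_box below 0.149 m).
It fails at once if the mirror, the forceps or the jar is shifted by more than 30 mm (distance of any of mirror, forceps, jar from where it was at the start of the episode above 0.03 m).
It also fails if it takes over 64 s, if anything falls off the work surface, if the arm or the gripper's body presses on something with over 40 N, if the wrist force passes 120 N, or if a joint passes its speed limit or range.

## Working session

There is one attempt and no reset: what is moved stays moved. The work goes in short steps, Python scripts to look and compute and a tool call to move; the robot and the scene stay as the last step left them, time stands still between calls to the robot, and variables do not carry over. Pictures are saved under pics/ and viewed, at most 10 in all, crops included, and the job is handed in when it is done.

Besides the shell and the picture viewer there is one more tool, called after "Request:" as name(argument=value, ...), one argument or row to a line, values as JSON. move_arm: Moves the arm, as the interface text tells. Its arguments: {"type":"object","properties":{"deltas":{"type":"array","items":{"type":"array","items":{"type":"number"}}},"force":{"type":"number"}},"required":["deltas"]}

```bash
mkdir -p pics; cat > h.py <<'E'
from plant import *
import numpy as np, cv2
def snap(n):
    im,d=read_camera(n); np.savez(f'{n}.npz',im=im,d=d); return im,d
def world(n,px):
    d=np.load(f'{n}.npz')['d']; c=camera_info(n); out=[]
    for u,v in px:
        w=d[max(0,int(v)-1):int(v)+2,max(0,int(u)-1):int(u)+2]; w=w[w>0]
        z=np.median(w) if w.size else np.nan
        p=np.array([(u-c['cx'])/c['fx']*z,(v-c['cy'])/c['fy']*z,z])
        R=np.array(c['rotation']); 
        out.append(R.reshape(3,3)@p+np.array(c['xyz']))
    return np.array(out)
E
python3 - <<'E'
from h import *
for n in('top','scene'):
    im,d=snap(n); cv2.imwrite(f'pics/{n}0.png',cv2.resize(im[:,:,::-1],(800,600),interpolation=cv2.INTER_CUBIC))
    print(camera_info(n))
o=get_obs();print(o)
E
```

```text
{'fx': 461.1069914508624, 'fy': 461.1069914508624, 'cx': 251.42766682532437, 'cy': 184.66155466457622, 'xyz': array([ 0.30866797, -0.0303224 ,  1.33592956]), 'rotation': array([-0.05493247,  0.71586372, -0.69413806,  0.05190288])}
{'fx': 405.57964750309907, 'fy': 405.57964750309907, 'cx': 262.3331073005413, 'cy': 197.37817475415514, 'xyz': array([1.03654472, 0.39160282, 0.62223475]), 'rotation': array([-0.19682345,  0.40839013,  0.79464747, -0.40374922])}
{'t': 0.1, 'joint_positions': array([ 1.10521815e+00,  4.86914025e-02,  9.77360830e-02,  1.62201480e+00,
       -1.11068843e-05,  1.44301944e+00]), 'qd': array([-8.71461756e-04, -2.16097248e-03,  4.09974710e-03,  2.15833288e-03,
       -1.09878038e-05, -1.63240344e-04]), 'effort': array([ 2.41563917e-03, -3.39851081e+01,  3.20936537e+01,  1.57716527e-02,
       -2.56670273e-04, -2.23661976e-05]), 'position': array([0.17381058, 0.4949617 , 0.30281717]), 'ee_rot': array([-3.12437016e-04,  1.68098633e-01,  9.85769582e-01, -1.04103561e-03]), 'wrist_force': array([-0.47877178,  0.19545652,  0.61227277]), 'moment': array([0.02825497, 0.00705997, 0.04873354]), 'finger_force': 0.0, 'opening': 0.9979094606122225}
```

View pics/top0.png

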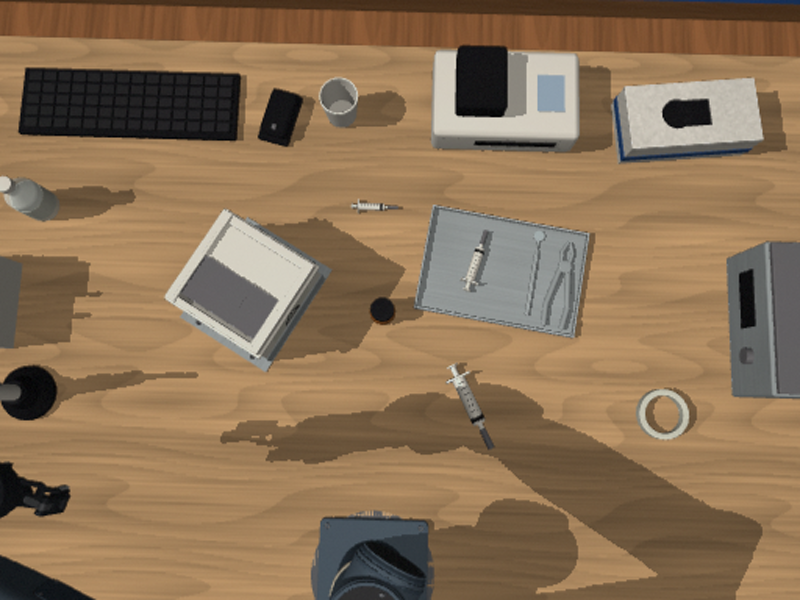

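View pics/scene0.png

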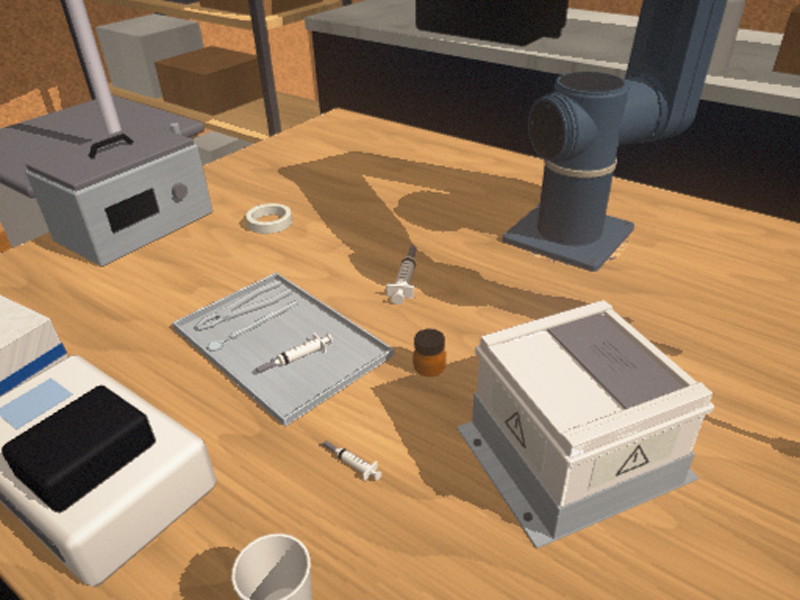

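The syringe candidates in the top picture (800x600) are a small one at (376,207) on the worktop, a middle-sized one at (477,260) on the tray, and a large one at (470,405) on the worktop. The tray one is meant: it is the middle size and lies in the tray. The lid is the grey plate around (232,300), and it opens towards the white part at upper right. I'll confirm both in one crop.

```bash
python3 - <<'E'
from h import *
im=np.load('top.npz')['im'][:,:,::-1]
a=cv2.resize(im[125:245,100:220],(400,400),interpolation=cv2.INTER_CUBIC)  # x3.333
b=cv2.resize(im[120:220,260:360],(400,400),interpolation=cv2.INTER_CUBIC) # x4
cv2.imwrite('pics/crop1.png',np.hstack([a,b]))
E
```

```text
(no output)
```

View pics/crop1.png

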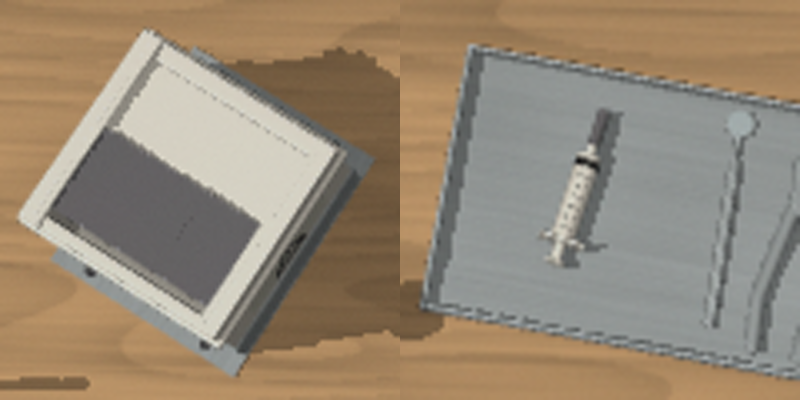

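The crop shows the flush grey lid with corners at (107,127), (260,222), (205,310) and (50,215). The syringe runs from its cap tip at (608,110) to its thumb disc at (562,262), with the flange near the disc, so it is the middle-sized one on the tray. Next I'll turn these pixels into positions.

```bash
cat >> h.py <<'E'
from scipy.spatial.transform import Rotation as Ro
def world(n,px,z=None):
    d=np.load(f'{n}.npz')['d']; c=camera_info(n); out=[]
    q=c['rotation']; R=Ro.from_quat([q[1],q[2],q[3],q[0]]).as_matrix()
    for u,v in px:
        r=R@np.array([(u-c['cx'])/c['fx'],(v-c['cy'])/c['fy'],1])
        w=d[int(round(v)),int(round(u))]
        if z is not None: w=(z-c['xyz'][2])/r[2]
        out.append(r*w+c['xyz'])
    return np.array(out)
E
python3 - <<'E'
from h import *
np.set_printoptions(precision=4,suppress=True)
L=[(107,127),(260,222),(205,310),(50,215)]; L=[(100+u/3.3333,125+v/3.3333) for u,v in L]
S=[(608,110),(562,262),(572,240),(585,186)]; S=[(260+(u-400)/4,120+v/4) for u,v in S]
print(world('top',[np.mean(L,0)]),world('top',S))
l=world('top',L,.147);print(l,l.mean(0))
B=[(150,30),(347,150),(215,347),(20,215)]; B=[(100+u/3.3333,125+v/3.3333) for u,v in B]
b=world('top',B,.150);print('box',b,b.mean(0))
for a in (l,b):
  e=a[0]+a[1]-a[2]-a[3]; f=a[0]-a[1]+a[3]-a[2]
  print('x yaw',np.degrees(np.arctan2(e[1],e[0])),'y yaw',np.degrees(np.arctan2(f[1],f[0])),np.linalg.norm(e[:2])/2,np.linalg.norm(f[:2])/2)
s=world('top',S,.012);print(s); e=s[0]-s[1];print(np.degrees(np.arctan2(e[1],e[0])),np.linalg.norm(e))
q=get_obs()['ee_rot'];print(Ro.from_quat([q[1],q[2],q[3],q[0]]).as_matrix())
J=world('top',[(382*.64,310*.64)]);print('jar',J)
E
```

```text
[[0.4661 0.2502 0.1455]] [[ 0.628  -0.197   0.0048]
 [ 0.5125 -0.1641  0.0101]
 [ 0.5278 -0.1705  0.0169]
 [ 0.5677 -0.1792  0.0179]]
[[0.5374 0.2929 0.147 ]
 [0.4656 0.1681 0.147 ]
 [0.3956 0.2069 0.147 ]
 [0.4661 0.3325 0.147 ]] [0.4662 0.2501 0.147 ]
box [[0.6163 0.2634 0.15  ]
 [0.5243 0.1025 0.15  ]
 [0.3672 0.1969 0.15  ]
 [0.465  0.355  0.15  ]] [0.4932 0.2294 0.15  ]
x yaw -29.037701224399157 y yaw 60.3975489193099 0.08081510444223544 0.1439998124019539
x yaw -31.102425642570676 y yaw 59.25490738319893 0.18003547416462376 0.1856006712334653
[[ 0.6262 -0.1961  0.012 ]
 [ 0.5122 -0.164   0.012 ]
 [ 0.5286 -0.171   0.012 ]
 [ 0.5689 -0.1799  0.012 ]]
-15.723998445026846 0.1184390151889995
[[-0.9435  0.3314 -0.001 ]
 [ 0.3314  0.9435 -0.0019]
 [ 0.0003 -0.0022 -1.    ]]
jar [[ 0.4648 -0.0035  0.0511]]
```

Request:
move_arm(
  deltas=[
    [-1,0.03,-0.025,0,0,0,-2],
    [-1,0.06,-0.05,0,0,0,-4],
    [-1,0.09,-0.075,-0.01,0,0,-6],
    [-1,0.12,-0.1,-0.02,0,0,-8],
    [-1,0.15,-0.125,-0.03,0,0,-10],
    [-1,0.18,-0.15,-0.04,0,0,-10.6],
    [-1,0.21,-0.175,-0.05,0,0,-10.6],
    [-1,0.24,-0.2,-0.06,0,0,-10.6],
    [-1,0.27,-0.225,-0.06,0,0,-10.6],
    [-1,0.292,-0.245,-0.065,0,0,-10.6],
    [-1,0.292,-0.245,-0.065,0,0,-10.6],
    [-1,0.292,-0.245,-0.07,0,0,-10.6],
    [-1,0.292,-0.245,-0.07,0,0,-10.6],
    [-1,0.292,-0.245,-0.07,0,0,-10.6],
  ],
  force=40,
)

```text
t: 1.27
position: [0.4649, 0.251, 0.2333]
ee_rot: [-0.001, 0.258, 0.966, -0.0]
wrist_force: [0.4, -0.2, 0.6]
opening: 0.002
finger_force: 0.0
```

Request:
move_arm(
  deltas=[
    [-1,0.001,-0.001,-0.004,0,0,0],
    [-1,0.001,-0.001,-0.008,0,0,0],
    [-1,0.001,-0.001,-0.011,0,0,0],
    [-1,0.001,-0.001,-0.013,0,0,0],
    [-1,0.001,-0.001,-0.014,0,0,0],
    [-1,0.001,-0.001,-0.014,0,0,0],
    [-1,0.001,-0.001,-0.014,0,0,0],
  ],
)

```text
t: 1.85
position: [0.467, 0.2494, 0.22]
ee_rot: [0.0, 0.258, 0.966, 0.0]
wrist_force: [0.5, 0.5, 0.6]
opening: -0.0
finger_force: 0.0
```

Request:
move_arm(
  deltas=[
    [-1,0,0,-0.001,0,0,0],
    [-1,0,0,-0.002,0,0,0],
    [-1,0,0,-0.002,0,0,0],
  ],
)

```text
t: 2.1
position: [0.4671, 0.2494, 0.2196]
ee_rot: [0.001, 0.258, 0.966, 0.0]
wrist_force: [-2.0, -0.9, 5.9]
opening: -0.001
finger_force: 3.0
```

Request:
move_arm(
  deltas=[
    [-1,0,0,-0.001,0,0,0],
    [-1,0,0,-0.002,0,0,0],
    [-1,0,0,-0.002,0,0,0],
  ],
)

```text
t: 2.35
position: [0.4676, 0.2491, 0.2196]
ee_rot: [0.002, 0.259, 0.966, 0.001]
wrist_force: [-2.7, -2.6, 11.6]
opening: 0.003
finger_force: 6.0
```

Request:
move_arm(
  deltas=[
    [-1,0.004,-0.0025,0,0,0,0],
    [-1,0.009,-0.005,0,0,0,0],
    [-1,0.013,-0.0075,0,0,0,0],
    [-1,0.017,-0.01,0,0,0,0],
    [-1,0.022,-0.0125,0,0,0,0],
    [-1,0.026,-0.015,0,0,0,0],
    [-1,0.03,-0.0175,0,0,0,0],
    [-1,0.03,-0.0175,0,0,0,0],
  ],
)

```text
t: 3.02
position: [0.4984, 0.231, 0.2196]
ee_rot: [0.002, 0.259, 0.966, 0.0]
wrist_force: [-1.7, -3.0, 10.6]
opening: 0.001
finger_force: 5.4
```

Request:
move_arm(
  deltas=[
    [-1,0.004,-0.0025,0,0,0,0],
    [-1,0.009,-0.005,0,0,0,0],
    [-1,0.013,-0.0075,0,0,0,0],
    [-1,0.017,-0.01,0,0,0,0],
    [-1,0.022,-0.0125,0,0,0,0],
    [-1,0.026,-0.015,0,0,0,0],
    [-1,0.03,-0.0175,0,0,0,0],
    [-1,0.033,-0.019,0,0,0,0],
    [-1,0.034,-0.02,0,0,0,0],
    [-1,0.034,-0.02,0,0,0,0],
    [-1,0.034,-0.02,0,0,0,0],
  ],
)

```text
t: 3.93
position: [0.5299, 0.2136, 0.2196]
ee_rot: [-0.001, 0.258, 0.966, 0.003]
wrist_force: [-7.1, 3.1, 13.3]
opening: 0.001
finger_force: 6.4
```

```bash
python3 - <<'E'
from h import *
im,d=snap('scene'); cv2.imwrite('pics/s1.png',cv2.resize(im[180:360,290:470,::-1],(600,600),interpolation=cv2.INTER_CUBIC))
E
```

```text
(no output)
```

View pics/s1.png

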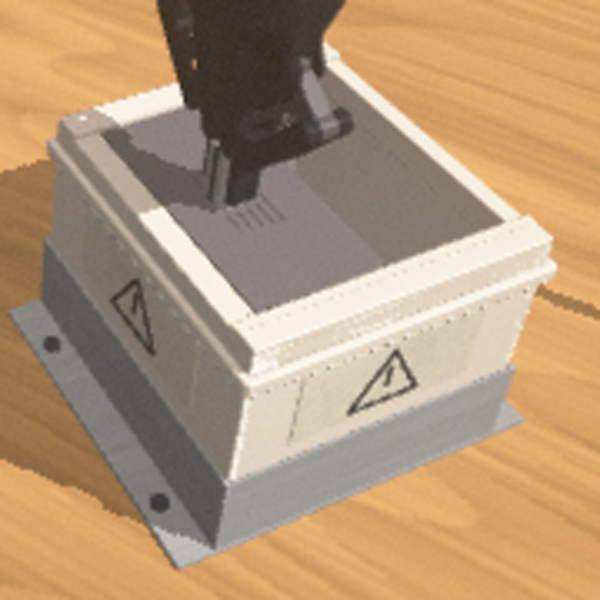

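The grey lid now lies against the +x frame, its edge running from (290,150) to (385,265), and the opening is clear. On to the syringe.

Request:
move_arm(
  deltas=[
    [-1,0,0,0.02,0,0,0],
    [-1,0,0,0.045,0,0,0],
    [0,0,-0.02,0.06,0,0,2],
    [0.2,0.002,-0.05,0.06,0,0,4],
    [0.2,0.005,-0.08,0.06,0,0,6],
    [0.2,0.008,-0.11,0.06,0,0,8],
    [0.2,0.011,-0.14,0.06,0,0,10],
    [0.2,0.014,-0.17,0.06,0,0,12],
    [0.2,0.017,-0.2,0.05,0,0,14],
    [0.2,0.02,-0.23,0.03,0,0,14.3],
    [0.2,0.022,-0.26,0.01,0,0,14.3],
    [0.2,0.024,-0.29,-0.01,0,0,14.3],
    [0.2,0.026,-0.32,-0.03,0,0,14.3],
    [0.2,0.028,-0.35,-0.04,0,0,14.3],
    [0.2,0.029,-0.375,-0.055,0,0,14.3],
    [0.2,0.029,-0.389,-0.055,0,0,14.3],
    [0.2,0.029,-0.389,-0.06,0,0,14.3],
    [0.2,0.029,-0.389,-0.06,0,0,14.3],
  ],
)

```text
t: 5.48
position: [0.5597, -0.1772, 0.1555]
ee_rot: [-0.0, 0.137, 0.991, 0.001]
wrist_force: [-0.7, 0.5, 0.1]
opening: 0.602
finger_force: 0.0
```

```bash
python3 - <<'E'
from h import *
im,d=snap('top'); a=cv2.resize(im[125:245,100:220,::-1],(400,400),interpolation=cv2.INTER_CUBIC)
im,d=snap('scene'); b=cv2.resize(im[170:270,110:210,::-1],(400,400),interpolation=cv2.INTER_CUBIC)
cv2.imwrite('pics/s2.png',np.hstack([a,b]))
E
```

```text
(no output)
```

View pics/s2.png

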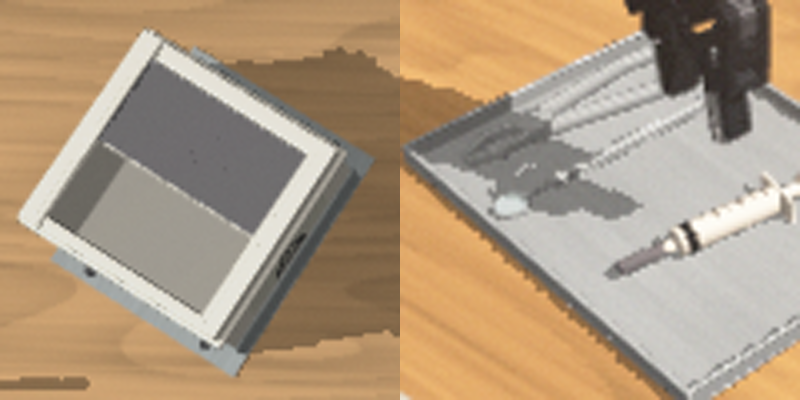

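The lid is fully open; the opening's corners are about (105,143), (252,238), (205,310) and (50,215). The syringe hasn't moved, so I'll descend and grip.

Request:
move_arm(
  deltas=[
    [0.2,0,0,-0.02,0,0,0],
    [0.2,0,0,-0.04,0,0,0],
    [0.2,0,0,-0.055,0,0,0],
    [0.2,0,0,-0.068,0,0,0],
    [0.2,0,0,-0.075,0,0,0],
    [0.2,0,0,-0.076,0,0,0],
    [-1,0,0,-0.076,0,0,0],
    [-1,0,0,-0.076,0,0,0],
    [-1,0,0,-0.076,0,0,0],
    [-1,0,0,-0.076,0,0,0],
    [-1,0,0,-0.076,0,0,0],
    [-1,0,0,-0.076,0,0,0],
  ],
  force=25,
)

```text
t: 6.58
position: [0.561, -0.1776, 0.0815]
ee_rot: [0.001, 0.136, 0.991, -0.0]
wrist_force: [0.7, 1.0, 4.8]
opening: 0.197
finger_force: 25.2
```

```bash
python3 - <<'E'
from h import *
np.set_printoptions(precision=4,suppress=True)
L=[(105,143),(252,238),(205,310),(50,215)]; L=[(100+u/3.3333,125+v/3.3333) for u,v in L]
l=world('top',L,.147);print(l,l.mean(0))
a=l;e=a[0]+a[1]-a[2]-a[3]; f=a[0]-a[1]+a[3]-a[2]
print(np.degrees(np.arctan2(e[1],e[0])),np.degrees(np.arctan2(f[1],f[0])),np.linalg.norm(e)/2,np.linalg.norm(f)/2)
E
```

```text
[[0.5246 0.2935 0.147 ]
 [0.4529 0.1736 0.147 ]
 [0.3956 0.2069 0.147 ]
 [0.4661 0.3325 0.147 ]] [0.4598 0.2516 0.147 ]
-31.979310390798638 59.928260249473325 0.06819255519984446 0.14186533542975543
```

Request:
move_arm(
  deltas=[
    [-1,0,0,0.02,0,0,0],
    [-1,0,0,0.045,0,0,0],
    [-1,0,0,0.075,0,0,0],
    [-1,0,0.01,0.105,0,0,0],
    [-1,-0.005,0.03,0.135,0,0,5],
    [-1,-0.01,0.05,0.16,0,0,10],
    [-1,-0.018,0.075,0.18,0,0,15],
    [-1,-0.025,0.1,0.19,0,0,20],
    [-1,-0.032,0.13,0.19,0,0,25.5],
    [-1,-0.04,0.16,0.19,0,0,31],
    [-1,-0.048,0.19,0.19,0,0,36.5],
    [-1,-0.056,0.22,0.19,0,0,42],
    [-1,-0.064,0.25,0.19,0,0,47.5],
    [-1,-0.072,0.28,0.19,0,0,53],
    [-1,-0.08,0.31,0.19,0,0,58.5],
    [-1,-0.088,0.34,0.19,0,0,64],
    [-1,-0.096,0.37,0.19,0,0,70],
    [-1,-0.1055,0.4,0.19,0,0,75.7],
    [-1,-0.1055,0.4205,0.185,0,0,75.7],
    [-1,-0.1055,0.4205,0.18,0,0,75.7],
  ],
)

```text
t: 8.25
position: [0.4538, 0.2466, 0.2597]
ee_rot: [0.001, -0.502, 0.865, 0.001]
wrist_force: [0.3, -0.5, 0.1]
opening: 0.2
finger_force: 24.8
```

```bash
python3 - <<'E'
from h import *
im,d=snap('top'); a=cv2.resize(im[125:245,100:220,::-1],(400,400),interpolation=cv2.INTER_CUBIC)
im,d=snap('scene'); b=cv2.resize(im[160:310,300:450,::-1],(400,400),interpolation=cv2.INTER_CUBIC)
cv2.imwrite('pics/s3.png',np.hstack([a,b])); o=get_obs(); print(o['position'],o['opening'],o['finger_force'])
E
```

```text
[0.45369979 0.24341856 0.25840333] 0.19293260752088062 24.83924835920334
```

View pics/s3.png

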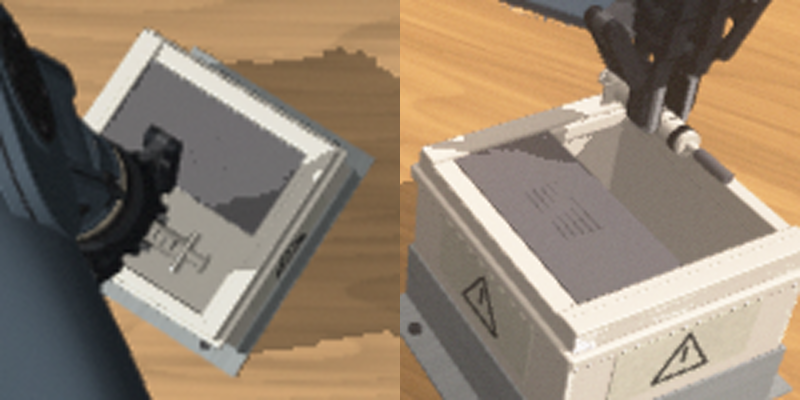

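The syringe is held level over the opening, with its flange at (190,250) and thumb disc at (205,262) inside the edges. I'll lower and release it.

Request:
move_arm(
  deltas=[
    [-1,0.001,0,-0.012,0,0,0],
    [-1,0.001,0,-0.024,0,0,0],
    [-1,0.001,0,-0.028,0,0,0],
    [-1,0.001,0,-0.028,0,0,0],
    [-1,0.001,0,-0.028,0,0,0],
    [0,0.001,0,-0.028,0,0,0],
    [0,0.001,0,-0.028,0,0,0],
    [0,0.001,0,-0.028,0,0,0],
    [0,0.001,0,-0.028,0,0,0],
    [0,0.001,0,-0.028,0,0,0],
    [0,0.001,0,-0.028,0,0,0],
    [0,0.001,0,0,0,0,0],
    [-1,0.001,0,0.02,0,0,0],
    [-1,0.001,0,0.02,0,0,0],
    [-1,0.001,0,0.02,0,0,0],
    [-1,0.001,0,0.02,0,0,0],
  ],
)

```text
t: 9.68
position: [0.4554, 0.2433, 0.2794]
ee_rot: [-0.0, -0.5, 0.866, 0.0]
wrist_force: [-0.2, -0.1, -0.2]
opening: 0.002
finger_force: 0.0
```

```bash
python3 - <<'E'
from h import *
im,d=snap('top'); a=cv2.resize(im[125:245,100:220,::-1],(400,400),interpolation=cv2.INTER_CUBIC)
im,d=snap('scene'); b=cv2.resize(im[160:310,300:450,::-1],(400,400),interpolation=cv2.INTER_CUBIC)
cv2.imwrite('pics/s4.png',np.hstack([a,b]))
E
```

```text
(no output)
```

View pics/s4.png

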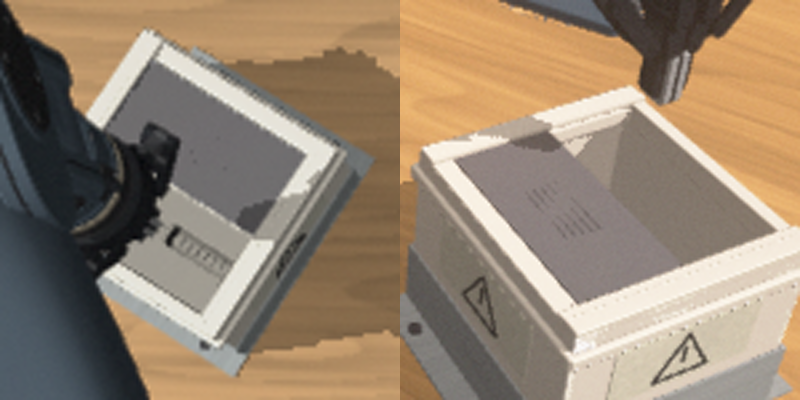

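The syringe's barrel lies on the box floor at about (200,250), and the gripper is clear. Next I'll shut the lid.

Request:
move_arm(
  deltas=[
    [-1,0.02,-0.01,0,0,0,-6],
    [-1,0.04,-0.02,0,0,0,-12],
    [-1,0.06,-0.025,0,0,0,-18],
    [-1,0.0675,-0.0285,-0.005,0,0,-25],
    [-1,0.0675,-0.0285,-0.01,0,0,-32],
    [-1,0.0675,-0.0285,-0.015,0,0,-39],
    [-1,0.0675,-0.0285,-0.02,0,0,-46],
    [-1,0.0675,-0.0285,-0.025,0,0,-53],
    [-1,0.0675,-0.0285,-0.03,0,0,-60],
    [-1,0.0675,-0.0285,-0.035,0,0,-67],
    [-1,0.0675,-0.0285,-0.04,0,0,-74],
    [-1,0.0675,-0.0285,-0.044,0,0,-81],
    [-1,0.0675,-0.0285,-0.048,0,0,-87],
    [-1,0.0675,-0.0285,-0.052,0,0,-90],
    [-1,0.0675,-0.0285,-0.055,0,0,-90],
    [-1,0.0675,-0.0285,-0.057,0,0,-90],
    [-1,0.0675,-0.0285,-0.058,0,0,-90],
    [-1,0.0675,-0.0285,-0.059,0,0,-90],
    [-1,0.0675,-0.0285,-0.059,0,0,-90],
  ],
  force=40,
)

```text
t: 11.37
position: [0.5229, 0.2148, 0.2207]
ee_rot: [-0.0, 0.258, 0.966, -0.0]
wrist_force: [-0.0, 0.3, -1.1]
opening: 0.001
finger_force: 0.0
```

Request:
move_arm(
  deltas=[
    [-1,0,0,-0.001,0,0,0],
    [-1,0,0,-0.002,0,0,0],
    [-1,0,0,-0.003,0,0,0],
    [-1,0,0,-0.004,0,0,0],
    [-1,0,0,-0.004,0,0,0],
  ],
)

```text
t: 11.78
position: [0.5231, 0.2149, 0.2197]
ee_rot: [0.001, 0.258, 0.966, 0.001]
wrist_force: [-2.7, -1.6, 8.0]
opening: 0.001
finger_force: 4.1
```

Contact force is 8 N. I'll press 1 mm more and drag towards shut.

Request:
move_arm(
  deltas=[
    [-1,0,0,-0.001,0,0,0],
    [-1,-0.004,0.0025,-0.001,0,0,0],
    [-1,-0.009,0.005,-0.001,0,0,0],
    [-1,-0.013,0.0075,-0.001,0,0,0],
    [-1,-0.017,0.01,-0.001,0,0,0],
    [-1,-0.022,0.0125,-0.001,0,0,0],
    [-1,-0.026,0.015,-0.001,0,0,0],
    [-1,-0.03,0.0175,-0.001,0,0,0],
    [-1,-0.035,0.02,-0.001,0,0,0],
    [-1,-0.039,0.0225,-0.001,0,0,0],
    [-1,-0.043,0.025,-0.001,0,0,0],
    [-1,-0.048,0.0275,-0.001,0,0,0],
    [-1,-0.052,0.03,-0.001,0,0,0],
    [-1,-0.052,0.03,-0.001,0,0,0],
  ],
)

```text
t: 12.95
position: [0.4721, 0.2448, 0.2196]
ee_rot: [0.003, 0.258, 0.966, 0.001]
wrist_force: [0.0, -2.2, 10.2]
opening: 0.002
finger_force: 5.1
```

Request:
move_arm(
  deltas=[
    [-1,-0.004,0.0025,0,0,0,0],
    [-1,-0.007,0.004,0,0,0,0],
    [-1,-0.01,0.006,0,0,0,0],
    [-1,-0.012,0.007,0,0,0,0],
    [-1,-0.014,0.008,0,0,0,0],
    [-1,-0.014,0.008,0,0,0,0],
    [-1,-0.014,0.008,0,0,0,0],
  ],
)

```text
t: 13.53
position: [0.4596, 0.2523, 0.2196]
ee_rot: [0.004, 0.259, 0.966, 0.001]
wrist_force: [2.0, -3.3, 9.1]
opening: -0.003
finger_force: 4.2
```

Request:
move_arm(
  deltas=[
    [-1,-0.001,0.0005,-0.001,0,0,0],
    [-1,-0.003,0.0015,-0.001,0,0,0],
    [-1,-0.004,0.0025,-0.001,0,0,0],
    [-1,-0.004,0.0025,-0.001,0,0,0],
  ],
)

```text
t: 13.87
position: [0.4568, 0.2546, 0.2196]
ee_rot: [0.006, 0.259, 0.966, 0.001]
wrist_force: [4.4, -4.5, 9.7]
opening: 0.0
finger_force: 5.0
```

The drag force has risen to about 6 N, which suggests the stop. I'll lift, move aside and check.

Request:
move_arm(
  deltas=[
    [-1,0,0,0.02,0,0,0],
    [-1,0,0,0.05,0,0,0],
    [-1,0,-0.03,0.08,0,0,0],
    [-1,0,-0.07,0.08,0,0,0],
    [-1,0,-0.11,0.08,0,0,0],
    [-1,0,-0.15,0.08,0,0,0],
    [-1,0,-0.19,0.08,0,0,0],
    [-1,0,-0.23,0.08,0,0,0],
    [-1,0,-0.27,0.08,0,0,0],
    [-1,0,-0.3,0.08,0,0,0],
    [-1,0,-0.3,0.08,0,0,0],
    [-1,0,-0.3,0.08,0,0,0],
  ],
)

```text
t: 14.87
position: [0.4529, -0.0461, 0.295]
ee_rot: [0.0, 0.26, 0.966, 0.0]
wrist_force: [-0.3, 0.1, -0.4]
opening: 0.002
finger_force: 0.0
```

```bash
python3 - <<'E'
from h import *
im,d=snap('top'); a=cv2.resize(im[125:245,100:220,::-1],(600,600),interpolation=cv2.INTER_CUBIC)
cv2.imwrite('pics/s5.png',a)
E
```

```text
(no output)
```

View pics/s5.png

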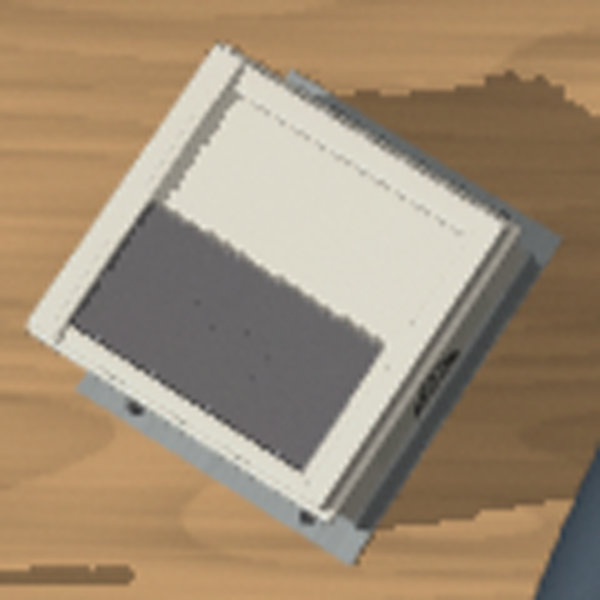

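The lid's edge sits flush against the near frame from (75,325) to (300,470), and the gap seen at the start is gone. The force had risen at the stop, so the lid is shut.

```bash
python3 -c "
from plant import *
print(close_job())"
```

```text
the job is handed in; nothing more can be done
None
```

The middle-sized syringe from the tray is in the sharps box, the lid looks fully shut in the last picture, and the job is handed in; it gave no verdict.

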